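Seat the keyed arbor in the sprung hub and hold it down

ROBOT

A 6-joint arm with a two-finger parallel gripper is mounted at the origin on the work surface. World frame = base frame: x ahead of the robot, y to its left, z up, the work surface at z = 0. Lengths are in m, angles in rad, forces in N, time in s.
With the tool pointing down it reaches from about 0.3 to 0.95 m from the base axis. Payload 3.1 kg.
Tool frame: the origin (TCP) lies between the finger pads; the fingertips stand 14 mm ahead of it and the grasp point (between the pads) lies 5 mm behind it; z points along the fingers, y is the direction in which the jaws open and shut (so a half turn about z gives the same grasp; the last joint's range is limited). The gripper opens to 85 mm and grips with 20 to 120 N. Pads are 22 mm wide; open, the fingers measure 114 mm over their backs; the gripper's body (76 mm by 85 mm) begins 54 mm behind the grasp point. The pads swing forward as they close: fully open they stand 13 mm farther back than shut.
Start: joints at [-1.324, 0.308, 1.634, -0, 1.2, -0.07], TCP at [0.195, -0.594, 0.245] pointing down, gripper open.
Joint ranges: [-3.06, 3.06], [-0.79, 1.96], [0.05, 2.63], [-1.19, 4.34], [0.05, 2.64], [-2.94, 2.94]. Speed limits (rad/s): [2.79, 2.79, 3.14, 3.14, 3.14, 3.14].

INTERFACE

Orientations are given as a unit quaternion [w, x, y, z].
In Python, from rig import robot gives the robot as it stands.
- The arm moves only by the tool carry_out, never from a script. Its argument "steps" is a list of rows, each an object with "travel": the shift along the world's x, y, z in mm, a list of three; "turn": the turn, a rotation vector about the world's x, y, z in degrees, a list of three; "fingers": the opening in per cent of the stroke, from 0 (shut) to 100 (fully open). A call has 1 to 12 rows; each row is the pose to reach, as a shift and turn from the pose measured when the call began; what a row does not reach only later rows make up. A row lasts 1/8 s, in which the tool goes at most 62.5 mm and 10.7 degrees, less where a joint would pass 70% of its speed; a pose out of reach is approached as far as the arm can. A call with a gripper value outside its range is refused whole. The fingers move at their own pace and stop on an object; "newtons" is the grip in N (left out, the last holds). Time passes only in rows, so rows that repeat a pose let the fingers close. It gives the time, the measured TCP pose, the force and the opening at its end, in the units of the state.
- robot.read_state(): the state, without advancing time (a new reading comes with each control period).
- robot.read_camera(name): name is "scene" or "top"; returns a dict with "frame" (384x512x3 uint8, red, green, blue), "intrinsics" (3x3 intrinsics, pixels), "position" and "attitude" of the camera in the world. Camera axes: x right, y up, looking along -z (the intrinsics and any distortion apply to the point x, -y, -z); pixel columns grow to the right and rows downward; lengths in m; the calibration is good to about 2 mm. A picture is of the moment at which its call begins. There is no depth.
- robot.job_done(): hands the job in, once; it reports no verdict.
The state is a dict: "clock": time; "joint_positions": joint angles; "joint_velocities": joint speeds; "tau": joint torques, N m; "tcp_pos": TCP position; "eef_rot": TCP orientation; "contact_force": force on the tool from outside, world axes, zero at the start; "torque": the same for the moment, N m; "opening": finger opening in m.
Only numpy, scipy, OpenCV 4.12 (cv2) and the standard library are available. Lean on these libraries where they do the work, as an engineer would, in place of code of your own. Each camera call takes 0.05 s, during which the arm holds its last target.

TASK

Lift the steel arbor out of its red block and put it nose first into the brass hub of the blue housing; turn it as you push, until its key drops into the hub's keyway, then keep pushing against the ejector spring until the collar is fully home on the hub. Finish while still gripping the arbor and holding it down, so that a colleague can tighten the set screw, and leave the other things on the table alone.

Things in the scene. Friction and masses are not known exactly. Their poses are not given: they have to be found in the camera images.
- arbor: loose steel arbor, 0.4-0.6 kg, upright in the red block, its collar resting on the block's top. Origin: centre of the nose tip (bottom), z up the shaft. Shaft 24 mm diameter, z 0 to 37 mm, the lowest 6 mm tapered to 17 mm at the tip. Key on the +x side, 8 mm wide, out to 17 mm from the axis, z 14 to 37 mm; below it a plain pilot. A yellow stripe on the head's top and end marks +x.
- collar (a point): centre of the underside of the arbor's collar, 37 mm above the nose tip; axes as the arbor's. The collar is round, 50 mm in diameter and 8 mm thick.
- head (a point): centre of the arbor's grip head, 65 mm above the nose tip; axes as the arbor's. The head is a steel block 24 mm thick along y (its two flats face +y and -y), 44 mm long along x and 40 mm high, standing on the collar.
- block: fixed red block 85 x 85 mm, 55 mm high, origin at the centre of its underside, z up; plain round hole 39 mm in diameter, 45 mm deep, in the centre of its top, with no keyway.
- housing: fixed blue round housing, origin at the centre of its underside on the table, z up: foot 150 mm in diameter and 12 mm high, body 100 mm in diameter, top at 70 mm. A brass hub, 68 mm in diameter, is fixed flush in its top. A yellow stripe on the housing's rim and side marks its +x.
- face (a point): centre of the brass hub's top, at the mouth of its 25.5 mm bore; axes as the housing's. One keyway, 10 mm wide, out to 18.5 mm from the axis, points up to 18 deg (0.31 rad) either side of the housing's +x, different each time: see it from above or find it by turning. With the pilot in the bore and the key resting on the brass beside the keyway, the collar stands 23 mm above the hub.
- ejector (a joint): spring ejector pin at the bottom of the bore: 0 m as it stands, grows as it is pressed down, at most 0.009 m. The nose meets it when the collar is still 7 mm above the hub; the spring pushes back with 9 N there, rising to 14 N with the collar home on the hub (0.007 m). Let go, the arbor is pushed up again.
- spray_can: bystander: loose green can, 60 mm diameter, 170 mm high, upright, origin at the centre of its underside.
- wire_brush: bystander: loose flat steel-ferruled brush with a wooden handle, lying on the table along its x, about 0.2 m long, origin at its underside.
- clamp: bystander: loose dark steel screw clamp with red handle, lying flat, about 270 mm long along its y and 110 mm along its x (jaws towards +x), under 30 mm high; origin below its bar.
- angle: bystander: loose dark steel angle piece, 70 x 50 mm foot, 70 mm high, origin at the centre of its underside.
Things that resemble listed ones, but are neither listed nor needed, are in the scene too. What is shaped like the arbor but purple is not meant.

How it is judged:
On the way, in this order (a step that is already met when the one before it is completed fails the run):
1. the arbor is lifted clear of the block by the gripper (z of arbor in the frame of block above 0.06 m and contact force between the fingers and arbor above 2 N), for 0.2 s.
2. the key is in the keyway: the collar is less than 18 mm above the hub, arbor upright and on the bore's axis (z of collar in the frame of face below 0.018 m and horizontal distance between collar and face below 0.003 m and angle between arbor's own z axis and vertical below 0.06 rad), for 0.1 s.
At the end, for the whole second after the job is handed in: The arbor's collar is home on the hub (gap under 2.5 mm), within 3 mm of the bore's axis and 0.06 rad of upright, the ejector pressed by more than 4.5 mm, the arbor still, and the fingers still on it with more than 5 N (z of collar in the frame of face below 0.0025 m and value of joint ejector above 0.0045 m and horizontal distance between collar and face below 0.003 m and angle between arbor's own z axis and vertical below 0.06 rad and contact force between the fingers and arbor above 5 N and linear speed of arbor below 0.02 m/s); the arm keeps its last pose, push and grip.
It fails at once if the green can is moved by more than 30 mm (distance of spray_can from where it was at the start of the episode above 0.03 m).
It fails at once if the wire brush is moved by more than 30 mm (distance of wire_brush from where it was at the start of the episode above 0.03 m).
It fails at once if the clamp is moved by more than 30 mm (distance of clamp from where it was at the start of the episode above 0.03 m).
It fails at once if the angle piece is moved by more than 30 mm (distance of angle from where it was at the start of the episode above 0.03 m).
It also fails if it takes over 56 s, if anything falls off the work surface, if the arm or the gripper's body presses on something with over 40 N, if the wrist force passes 120 N, or if a joint passes its speed limit or range.

## Working session

There is one attempt and no reset: what is moved stays moved. The work goes in short steps, Python scripts to look and compute and a tool call to move; the robot and the scene stay as the last step left them, time stands still between calls to the robot, and variables do not carry over. Pictures are saved under pics/ and viewed, and the job is handed in when it is done.

Besides the shell and the picture viewer there is one more tool, called as name(argument=value, ...), one argument or row to a line, values as JSON. carry_out: Moves the arm, as the interface text tells. Its arguments: {"type":"object","properties":{"steps":{"type":"array"},"newtons":{"type":"number"}},"required":["steps"]}

```bash
mkdir -p pics; cat > h.py <<'E'
import numpy as np, cv2
from rig import robot
def snap(name,fn):
    c=robot.read_camera(name); cv2.imwrite(f'pics/{fn}.png',c['frame'][:,:,::-1])
    np.savez(f'pics/{fn}.npz',**{k:np.array(v) for k,v in c.items()})
    return c
E
python3 - <<'E'
from h import *
for n in('scene','top'):
    c=snap(n,n+'0'); print({k:v for k,v in c.items() if k!='frame'})
print(robot.read_state())
E
```

```text
{'intrinsics': array([[400.07292149,   0.        , 257.38128128],
       [  0.        , 400.07292149, 191.1543068 ],
       [  0.        ,   0.        ,   1.        ]]), 'position': array([ 1.36270397, -0.58888059,  0.76131627]), 'attitude': array([0.79821406, 0.41495652, 0.21341451, 0.38094573])}
{'intrinsics': array([[431.48594996,   0.        , 256.0193519 ],
       [  0.        , 431.48594996, 187.02230602],
       [  0.        ,   0.        ,   1.        ]]), 'position': array([ 0.34682467, -0.00458883,  1.2253301 ]), 'attitude': array([ 0.71388118,  0.07972858, -0.0731355 , -0.69185853])}
{'clock': 0.1, 'joint_positions': array([-1.32368898e+00,  3.08930810e-01,  1.63506359e+00,  8.25589584e-06,
        1.19973361e+00, -6.96899309e-02]), 'joint_velocities': array([ 0.0005028 , -0.00105112, -0.0023275 ,  0.00130457, -0.00044352,
       -0.00104764]), 'tau': array([-3.48203766e-04, -4.16408265e+01, -2.77644664e+01, -9.70369751e-05,
        3.99343815e-03, -5.77031329e-07]), 'tcp_pos': array([ 0.19450659, -0.59319627,  0.24415182]), 'eef_rot': array([-1.06382148e-03,  9.87480817e-01,  1.57735523e-01, -9.07579607e-05]), 'contact_force': array([ 0.3396358 ,  0.05364688, -0.38849155]), 'torque': array([-0.01021564, -0.04626152, -0.06687007]), 'opening': 0.08549742038277398}
```

View pics/scene0.png

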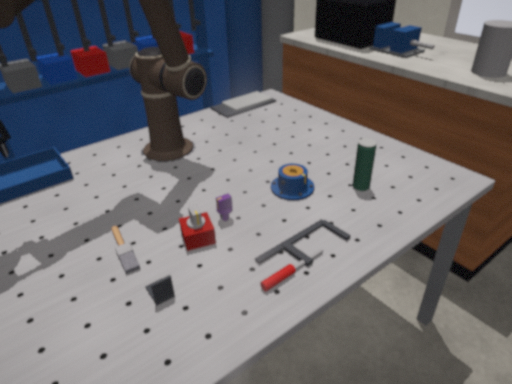

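View pics/top0.png

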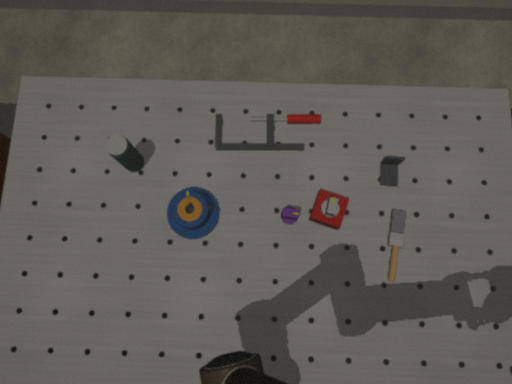

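The scene view shows the red block with the arbor at about (197,230), the purple decoy at (224,205), the housing at (292,182) and the clamp at (300,245). In the top view the block is at (330,208) and the housing at (190,210), and its yellow mark is near (187,193). Next I'll enlarge these areas.

```bash
python3 - <<'E'
import cv2,numpy as np
a=cv2.imread('pics/top0.png');b=cv2.imread('pics/scene0.png')
f=lambda im,x,y,w,s:cv2.resize(im[y:y+w,x:x+w],(w*s,w*s),interpolation=cv2.INTER_CUBIC)
r1=np.hstack([f(a,160,180,60,6),f(a,300,178,60,6)])
r2=np.hstack([f(b,262,145,60,6)[:240],f(b,170,190,60,6)[:240]])
cv2.imwrite('pics/z0.png',np.vstack([r1,r2]))
E
```

```text
(no output)
```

View pics/z0.png

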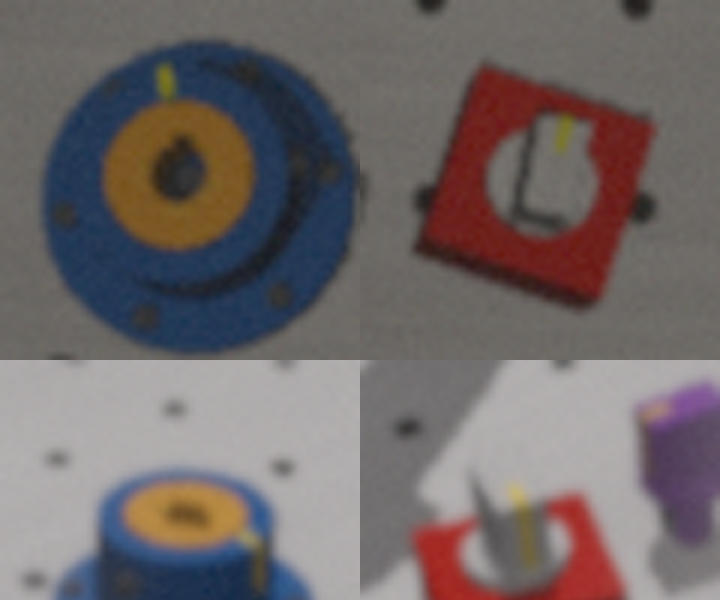

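```bash
cat >> h.py <<'E'
from scipy.spatial.transform import Rotation as R
def ray(c,uv,z):
    K=np.array(c['intrinsics']);q=np.array(c['attitude']);p=np.array(c['position'])
    uv=np.atleast_2d(uv).astype(float)
    d=np.stack([(uv[:,0]-K[0,2])/K[0,0],-(uv[:,1]-K[1,2])/K[1,1],-np.ones(len(uv))],1)
    d=R.from_quat(q[[1,2,3,0]]).apply(d)
    return p+d*((z-p[2])/d[:,2])[:,None]
def big(m):
    cs,_=cv2.findContours(m.astype(np.uint8),cv2.RETR_EXTERNAL,cv2.CHAIN_APPROX_NONE)
    return max(cs,key=cv2.contourArea)[:,0,:]
E
cat > m.py <<'E'
from h import *
for n in('top0','scene0'):
    c=np.load(f'pics/{n}.npz'); f=c['frame']; hsv=cv2.cvtColor(f,cv2.COLOR_RGB2HSV)
    H,S,V=[hsv[:,:,i].astype(int) for i in range(3)]
    print(n)
    x0,y0,x1,y1=(160,178,222,240) if n=='top0' else (265,150,320,200)
    box=np.zeros(H.shape,bool);box[y0:y1,x0:x1]=1
    hub=box&(H>10)&(H<22)&(S>120)
    k=big(hub); P=ray(c,k,.070)[:,:2].astype(np.float32); 
    (cx,cy),r=cv2.minEnclosingCircle(P); e=cv2.fitEllipse(P); print('hub',cx,cy,r,e)
    ye=box&(H>=22)&(H<35)&(S>100); v,u=np.nonzero(ye); print('stripe px',list(zip(u,v)))
    Q=ray(c,np.c_[u,v],.070)[:,:2]; print('stripe',Q.mean(0)) if len(u) else 0
    if n=='top0':
        m=box&(V<75)&(np.hypot(np.arange(512)[None]-189.5,np.arange(384)[:,None]-209)<9)
        v,u=np.nonzero(m);Q=ray(c,np.c_[u,v],.070)[:,:2]-np.array(e[0]);rr=np.hypot(*Q.T)
        print('dark ang',np.round([(np.degrees(np.arctan2(q[1],q[0])),1000*t) for q,t in zip(Q,rr) if t>.0145],0).tolist())
    box[:]=0
    x0,y0,x1,y1=(305,180,355,235) if n=='top0' else (170,200,222,255)
    box[y0:y1,x0:x1]=1
    red=box&((H<8)|(H>172))&(S>130)
    k=big(red);print('redpoly',cv2.approxPolyDP(k,4,True)[:,0].tolist(), cv2.minAreaRect(ray(c,k,.055)[:,:2].astype(np.float32)))
    cs,hh=cv2.findContours(red.astype(np.uint8),cv2.RETR_CCOMP,cv2.CHAIN_APPROX_NONE)
    for kk,h in zip(cs,hh[0]):
        if h[3]>=0 and cv2.contourArea(kk)>60:
            P=ray(c,kk[:,0],.059)[:,:2].astype(np.float32);print('collar',cv2.fitEllipse(P),cv2.minEnclosingCircle(P))
    ye=box&(H>=20)&(H<35)&(S>90); v,u=np.nonzero(ye); print(list(zip(u.tolist(),v.tolist())))
    for z in(.103,):
        Q=ray(c,np.c_[u,v],z)[:,:2]; print('astripe',Q.round(4).tolist())
E
python3 m.py
```

```text
top0
hub 0.535491406917572 0.18957646191120148 0.03307981416583061 ((0.5354833602905273, 0.18946896493434906), (0.06322887539863586, 0.06394923478364944), 94.48670196533203)
stripe px [(np.int64(187), np.int64(191)), (np.int64(187), np.int64(192)), (np.int64(188), np.int64(192)), (np.int64(187), np.int64(193)), (np.int64(188), np.int64(193)), (np.int64(187), np.int64(194)), (np.int64(188), np.int64(194)), (np.int64(187), np.int64(195)), (np.int64(188), np.int64(195)), (np.int64(188), np.int64(196))]
stripe [0.57699134 0.19711724]
dark ang [[7.0, 15.0], [-3.0, 15.0], [-13.0, 16.0]]
redpoly [[320, 190], [311, 219], [339, 227], [348, 199]] ((0.5496082901954651, -0.19220200181007385), (0.0870436280965805, 0.08885478228330612), 72.73117065429688)
collar ((0.5539597868919373, -0.19442221522331238), (0.0539485402405262, 0.0639360174536705), 63.962425231933594) ((0.5551930069923401, -0.19632595777511597), 0.0333271287381649)
[(333, 197), (334, 197), (333, 198), (334, 198), (335, 198), (333, 199), (334, 199), (333, 200), (334, 200), (333, 201), (334, 201), (333, 202)]
astripe [[0.5728, -0.194
[... 499 characters left out ...]
(0.5822919011116028, -0.2066361904144287), (0.08356805890798569, 0.1385636329650879), 69.56501770019531)
[(196, 212), (196, 213), (196, 214), (197, 214), (196, 215), (197, 215), (197, 216), (197, 217), (197, 218), (198, 218), (197, 219), (198, 219), (197, 220), (198, 220), (197, 221), (198, 221), (197, 222), (198, 222), (198, 223)]
astripe [[0.5675, -0.196], [0.5714, -0.1983], [0.5752, -0.2006], [0.577, -0.1985], [0.579, -0.2029], [0.5808, -0.2008], [0.5846, -0.2031], [0.5883, -0.2054], [0.5921, -0.2077], [0.5938, -0.2056], [0.5958, -0.2099], [0.5975, -0.2079], [0.5995, -0.2121], [0.6012, -0.2101], [0.6032, -0.2144], [0.6049, -0.2123], [0.6068, -0.2166], [0.6085, -0.2145], [0.6121, -0.2167]]
```

```bash
python3 - <<'E'
import cv2,numpy as np
a=cv2.imread('pics/top0.png');b=cv2.imread('pics/scene0.png')
f=lambda im,x,y,w,s:cv2.resize(im[y:y+w,x:x+w],(w*s,w*s),interpolation=cv2.INTER_LINEAR)
g=np.hstack([f(a,314,190,30,13),f(b,182,205,30,13)])
g=np.clip(g.astype(float)*1.3,0,255).astype(np.uint8)
cv2.imwrite('pics/z1.png',g)
E
```

```text
(no output)
```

View pics/z1.png

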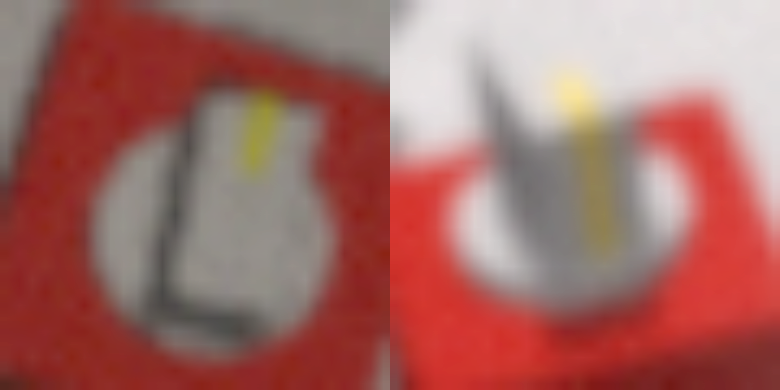

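```bash
python3 - <<'E'
from h import *
c=np.load('pics/top0.npz')
g=lambda pts,z: ray(c,np.array(pts)/13.+[314-.5,190-.5],z)[:,:2]
print('collar',g([(212,240)],.063))
h=g([(205,92),(325,105),(172,300),(278,322)],.103);print(h.round(4),h.mean(0),)
for a,b in((2,0),(3,1),(0,1),(2,3)):
    d=h[b]-h[a];print(np.degrees(np.arctan2(d[1],d[0])),np.hypot(*d))
s=g([(268,95),(253,175)],.103);d=s[0]-s[1];print(np.degrees(np.arctan2(d[1],d[0])),s)
# refined collar circle: red inner boundary
f=c['frame'];hsv=cv2.cvtColor(f,cv2.COLOR_RGB2HSV);S=hsv[:,:,1].astype(float)
pts=[]
for t in np.radians(np.arange(0,360,6)):
    rs=np.arange(5,14,.1);u=329.8+rs*np.cos(t);v=208.0+rs*np.sin(t)
    pr=cv2.remap(S.astype(np.float32),u[None].astype(np.float32),v[None].astype(np.float32),cv2.INTER_LINEAR)[0]
    i=np.nonzero(pr>110)[0]
    if len(i): pts.append((u[i[0]],v[i[0]]))
P=ray(c,pts,.063)[:,:2]
keep=np.ones(len(P),bool)
for _ in range(8):
    A=np.c_[2*P,np.ones(len(P))][keep];s=np.linalg.lstsq(A,(P[keep]**2).sum(1),rcond=None)[0]
    r=np.sqrt(s[2]+s[0]**2+s[1]**2);res=np.abs(np.hypot(*(P-s[:2]).T)-r);keep=res<.0015
print('circ',s[:2],r,keep.sum(),len(P))
E
```

```text
collar [[ 0.55015228 -0.19250615]]
[[ 0.5737 -0.1848]
 [ 0.5717 -0.2091]
 [ 0.5306 -0.1779]
 [ 0.5268 -0.1993]] [ 0.55069925 -0.19276801]
-9.039590759842302 0.04359606106363291
-12.395899745682257 0.046008694160211604
-94.56492571223806 0.024455214192918514
-100.1642843203463 0.02169126614528977
-10.726697528229069 [[ 0.57344201 -0.19756833]
 [ 0.55678976 -0.19441381]]
circ [ 0.55078431 -0.19262228] 0.02591224604986789 51 60
```

```bash
python3 - <<'E'
from h import *
c=np.load('pics/top0.npz');a=c['frame'][:,:,::-1]
w=24;g=cv2.resize(a[197:197+w,178:178+w],None,fx=22,fy=22,interpolation=cv2.INTER_LINEAR)
cv2.imwrite('pics/z2.png',np.clip(g*1.4,0,255).astype(np.uint8))
V=a[:,:,2].astype(np.float32)
from numpy import *
K=c['intrinsics'];Rm=R.from_quat(c['attitude'][[1,2,3,0]])
def proj(P):
    d=Rm.inv().apply(P-c['position']);return K[0,2]+K[0,0]*d[:,0]/-d[:,2],K[1,2]-K[1,1]*d[:,1]/-d[:,2]
for r in(.0145,.016,.0175):
    t=radians(arange(-60,61,5.));P=c_[.5355+r*cos(t),.1895+r*sin(t),full(len(t),.07)]
    u,v=proj(P);p=cv2.remap(V,u[None].astype(float32),v[None].astype(float32),cv2.INTER_LINEAR)[0]
    d=clip(150-p,0,None);b=percentile(p,75);d=clip(b-15-p,0,None);print(r,p.round().astype(int).tolist(),degrees((d*t).sum()/d.sum()))
E
```

```text
0.0145 [105, 102, 99, 97, 96, 94, 91, 85, 76, 66, 61, 56, 60, 65, 74, 87, 95, 99, 101, 101, 103, 104, 106, 107, 107] -4.948255904895981
0.016 [115, 113, 111, 109, 109, 109, 104, 97, 88, 78, 72, 68, 70, 74, 84, 96, 106, 112, 112, 112, 114, 114, 116, 117, 115] -4.237949119574776
0.0175 [123, 119, 118, 117, 117, 116, 114, 107, 100, 93, 88, 86, 87, 89, 96, 106, 112, 120, 119, 118, 118, 120, 120, 121, 122] -3.9500513461151625
```

View pics/z2.png

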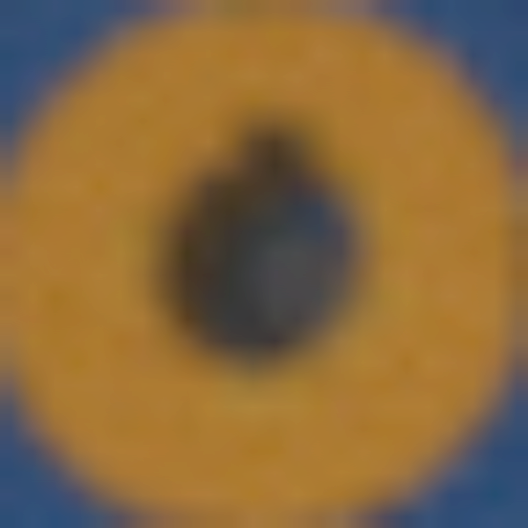

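carry_out(
  steps=[
    {"travel": [40,45,0],"turn": [0,0,-3],"fingers": 100},
    {"travel": [80,90,0],"turn": [0,0,-6],"fingers": 100},
    {"travel": [120,135,-5],"turn": [0,0,-9],"fingers": 100},
    {"travel": [160,180,-10],"turn": [0,0,-12],"fingers": 100},
    {"travel": [200,225,-20],"turn": [0,0,-15],"fingers": 100},
    {"travel": [240,270,-30],"turn": [0,0,-18],"fingers": 100},
    {"travel": [280,315,-40],"turn": [0,0,-22],"fingers": 100},
    {"travel": [320,360,-50],"turn": [0,0,-25],"fingers": 100},
    {"travel": [356,400,-60],"turn": [0,0,-28],"fingers": 100},
    {"travel": [356,400,-70],"turn": [0,0,-28],"fingers": 100},
    {"travel": [356,400,-80],"turn": [0,0,-28],"fingers": 100},
    {"travel": [356,400,-80],"turn": [0,0,-28],"fingers": 100},
  ],
  newtons=60,
)

```text
clock: 1.6
tcp_pos: [0.5487, -0.1938, 0.1626]
eef_rot: [-0.001, 0.996, -0.087, -0.001]
contact_force: [0.4, 0.1, 0.2]
opening: 0.0851
```

```bash
cat >> h.py <<'E'
def st():
    s=robot.read_state();r=R.from_quat(np.array(s['eef_rot'])[[1,2,3,0]]).as_matrix()
    print('t',s['clock'],'tcp',np.round(s['tcp_pos'],4),'xyaw',np.degrees(np.arctan2(r[1,0],r[0,0])).round(2),'z',r[:,2].round(4),'F',np.round(s['contact_force'],1),'M',np.round(s['torque'],2),'op',round(s['opening'],4),'j',np.round(s['joint_positions'],2))
E
python3 - <<'E'
from h import *
st();snap('scene','scene1');st()
E
```

```text
t 1.6 tcp [ 0.5487 -0.1938  0.1626] xyaw -9.93 z [-0.0027  0.0031 -1.    ] F [0.4 0.1 0.2] M [-0.01  0.03  0.02] op 0.0851 j [-0.42  0.32  1.8   0.    1.03  1.33]
t 1.65 tcp [ 0.5492 -0.1941  0.1635] xyaw -9.95 z [-0.0011  0.0025 -1.    ] F [-0.2 -0.2  1.1] M [ 0.03 -0.01  0.02] op 0.0854 j [-0.42  0.32  1.8   0.    1.03  1.33]
```

View pics/scene1.png

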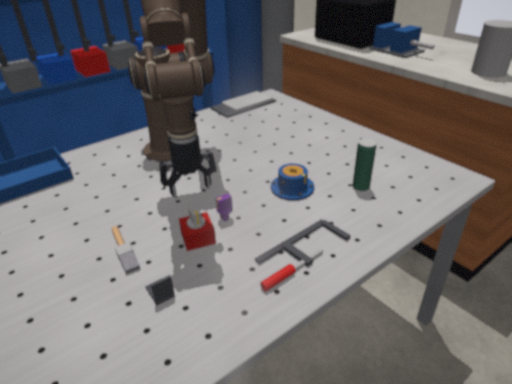

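The gripper, at about (190,175), hangs straight above the arbor at (197,215) with its jaws either side. Descending now.

carry_out(
  steps=[
    {"travel": [1,1,-25],"turn": [0,0,0],"fingers": 100},
    {"travel": [1,1,-50],"turn": [0,0,0],"fingers": 100},
    {"travel": [1,1,-70],"turn": [0,0,0],"fingers": 100},
    {"travel": [1,1,-81],"turn": [0,0,0],"fingers": 100},
    {"travel": [1,1,-81],"turn": [0,0,0],"fingers": 100},
    {"travel": [1,1,-81],"turn": [0,0,0],"fingers": 100},
  ],
)

```text
clock: 2.4
tcp_pos: [0.551, -0.1936, 0.0833]
eef_rot: [-0.001, 0.996, -0.087, 0.0]
contact_force: [0.1, -0.4, 0.3]
opening: 0.0856
```

```bash
python3 - <<'E'
from h import *
c=snap('scene','scene2');st()
d=snap('top','top2')
f=lambda im,x,y,w,s:cv2.resize(im[y:y+w,x:x+w,::-1],(w*s,w*s))
cv2.imwrite('pics/z3.png',np.hstack([f(c['frame'],150,150,80,5),f(d['frame'],290,170,80,5)]))
E
```

```text
t 2.45 tcp [ 0.5511 -0.1935  0.0835] xyaw -9.95 z [ 8.0e-04  1.7e-03 -1.0e+00] F [0.5 0.  0. ] M [ 0.    0.04 -0.07] op 0.0855 j [-0.41  0.43  1.83  0.    0.88  1.33]
```

View pics/z3.png

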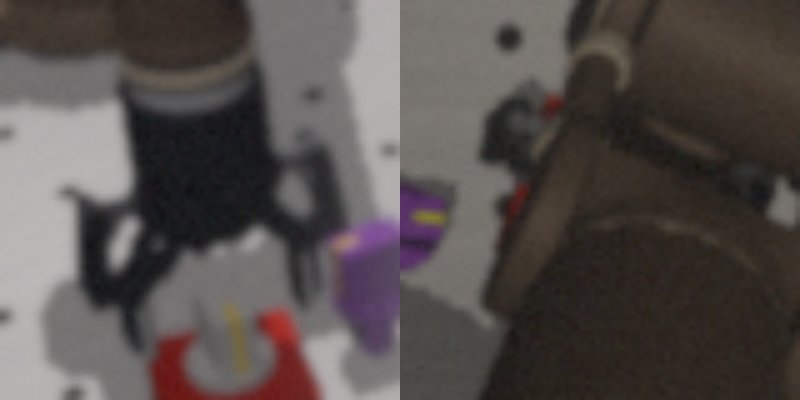

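Both fingers straddle the head and clear the purple piece. Closing.

carry_out(
  steps=[
    {"travel": [0,0,0],"turn": [0,0,0],"fingers": 0},
    {"travel": [0,0,0],"turn": [0,0,0],"fingers": 0},
    {"travel": [0,0,0],"turn": [0,0,0],"fingers": 0},
    {"travel": [0,0,0],"turn": [0,0,0],"fingers": 0},
    {"travel": [0,0,0],"turn": [0,0,0],"fingers": 0},
    {"travel": [0,0,0],"turn": [0,0,0],"fingers": 0},
    {"travel": [0,0,0],"turn": [0,0,0],"fingers": 0},
  ],
  newtons=90,
)

```text
clock: 3.38
tcp_pos: [0.5514, -0.1938, 0.0839]
eef_rot: [-0.001, 0.996, -0.087, 0.001]
contact_force: [-0.6, -0.3, 2.5]
opening: 0.0229
```

```bash
python3 - <<'E'
from h import *
st()
E
```

```text
t 3.375 tcp [ 0.5514 -0.1938  0.0839] xyaw -9.94 z [ 0.0014  0.0012 -1.    ] F [-0.6 -0.3  2.5] M [-0.11  0.11 -0.01] op 0.0229 j [-0.41  0.43  1.83  0.    0.88  1.33]
```

carry_out(
  steps=[
    {"travel": [0,0,15],"turn": [0,0,0],"fingers": 0},
    {"travel": [0,0,35],"turn": [0,0,0],"fingers": 0},
    {"travel": [0,0,60],"turn": [0,0,0],"fingers": 0},
    {"travel": [0,0,85],"turn": [0,0,0],"fingers": 0},
    {"travel": [0,0,105],"turn": [0,0,0],"fingers": 0},
    {"travel": [0,0,110],"turn": [0,0,0],"fingers": 0},
    {"travel": [0,0,110],"turn": [0,0,0],"fingers": 0},
    {"travel": [0,0,110],"turn": [0,0,0],"fingers": 0},
  ],
)

```text
clock: 4.38
tcp_pos: [0.5505, -0.1933, 0.1927]
eef_rot: [-0.001, 0.996, -0.087, -0.001]
contact_force: [0.4, 0.5, -5.0]
opening: 0.0228
```

```bash
python3 - <<'E'
from h import *
st()
c=snap('scene','scene3');d=snap('top','top3')
f=lambda im,x,y,w,s:cv2.resize(im[y:y+w,x:x+w,::-1],(w*s,w*s))
cv2.imwrite('pics/z4.png',np.hstack([f(c['frame'],150,150,80,5),f(d['frame'],290,170,80,5)]))
E
```

```text
t 4.375 tcp [ 0.5505 -0.1933  0.1927] xyaw -9.94 z [-9.0e-04  2.3e-03 -1.0e+00] F [ 0.4  0.5 -5. ] M [0.02 0.01 0.  ] op 0.0228 j [-0.41  0.28  1.78  0.    1.08  1.33]
```

View pics/z4.png

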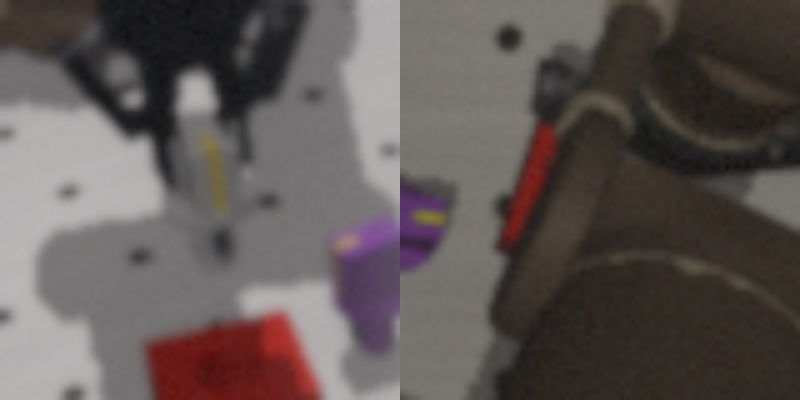

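carry_out(
  steps=[
    {"travel": [-1,25,0],"turn": [0,0,0],"fingers": 0},
    {"travel": [-3,65,0],"turn": [0,0,1],"fingers": 0},
    {"travel": [-5,110,0],"turn": [0,0,2],"fingers": 0},
    {"travel": [-7,155,0],"turn": [0,0,3],"fingers": 0},
    {"travel": [-9,200,0],"turn": [0,0,4],"fingers": 0},
    {"travel": [-10,245,0],"turn": [0,0,5],"fingers": 0},
    {"travel": [-12,290,0],"turn": [0,0,5.5],"fingers": 0},
    {"travel": [-13,330,0],"turn": [0,0,5.5],"fingers": 0},
    {"travel": [-14,365,-10],"turn": [0,0,5.5],"fingers": 0},
    {"travel": [-14.5,383,-20],"turn": [0,0,5.5],"fingers": 0},
    {"travel": [-14.5,383,-35],"turn": [0,0,5.5],"fingers": 0},
    {"travel": [-14.5,383,-40],"turn": [0,0,5.5],"fingers": 0},
  ],
)

```text
clock: 5.98
tcp_pos: [0.5347, 0.1882, 0.1504]
eef_rot: [0.0, 0.999, -0.039, -0.002]
contact_force: [-0.2, -0.1, -4.2]
opening: 0.0229
```

carry_out(
  steps=[
    {"travel": [0,0,0],"turn": [0,0,0],"fingers": 0},
    {"travel": [0,0,0],"turn": [0,0,0],"fingers": 0},
  ],
)

```text
clock: 6.22
tcp_pos: [0.5349, 0.1872, 0.1504]
eef_rot: [0.0, 0.999, -0.04, -0.003]
contact_force: [0.4, 0.1, -4.8]
opening: 0.0226
```

```bash
python3 - <<'E'
from h import *
st()
c=snap('scene','scene4');d=snap('top','top4')
f=lambda im,x,y,w,s:cv2.resize(im[y:y+w,x:x+w,::-1],(w*s,w*s),interpolation=cv2.INTER_CUBIC)
cv2.imwrite('pics/z5.png',np.hstack([f(c['frame'],265,140,56,7),f(d['frame'],150,170,56,7)]))
E
```

```text
t 6.225 tcp [0.5349 0.1872 0.1504] xyaw -4.54 z [-5.1e-03 -1.0e-04 -1.0e+00] F [ 0.4  0.1 -4.8] M [ 0.   -0.05 -0.01] op 0.0226 j [0.26 0.31 1.84 0.   0.99 1.91]
```

View pics/z5.png

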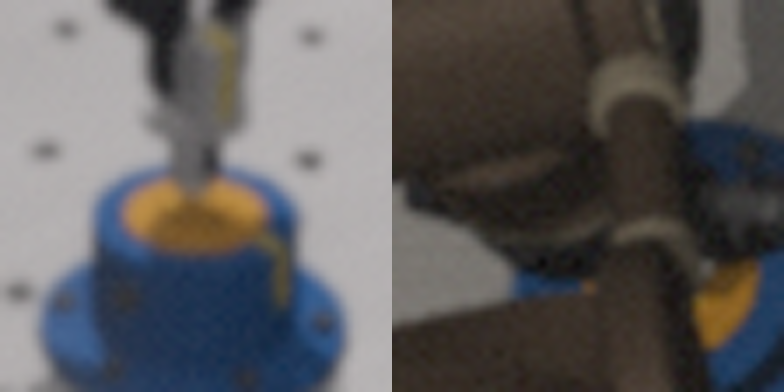

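```bash
python3 - <<'E'
from h import *
c=np.load('pics/scene4.npz')
K=c['intrinsics'];Rm=R.from_quat(c['attitude'][[1,2,3,0]])
def proj(P):
    d=Rm.inv().apply(np.array(P)-c['position']);return np.c_[K[0,2]+K[0,0]*d[:,0]/-d[:,2],K[1,2]-K[1,1]*d[:,1]/-d[:,2]]
z=lambda p:(p-[265,140]+.5)*7
print(Rm.as_matrix()[:,0])
t=np.linspace(0,2*np.pi,72)
print('hub pred',z(proj([[.5355,.1895,.07],[.5349,.1872,.085],[.5349,.1872,.118]])))
h=z(proj(np.c_[.5355+.034*np.cos(t),.1895+.034*np.sin(t),t*0+.07]));print('ext hub',h.min(0),h.max(0))
h=z(proj(np.c_[.5349+.025*np.cos(t),.1872+.025*np.sin(t),t*0+.125]));print('collar',h.min(0),h.max(0))
# hub ellipse measure in clean scene0
c0=np.load('pics/scene0.npz');hsv=cv2.cvtColor(c0['frame'],cv2.COLOR_RGB2HSV).astype(int)
m=(hsv[...,0]>8)&(hsv[...,0]<26)&(hsv[...,1]>90);m[:150]=0;m[200:]=0;m[:,:265]=0;m[:,307:]=0
k=big(m);e=cv2.fitEllipse(k);print('meas',z(np.array(e[0])),np.array(e[1])*7,e[2],z(k.min(0)),z(k.max(0)))
E
```

```text
[ 0.61866919  0.78526796 -0.0245491 ]
hub pred [[196.71102545 212.11288233]
 [193.01480884 185.91686952]
 [194.75660581 124.50332083]]
ext hub [124.59286906 175.41383128] [269.10073926 250.43565131]
collar [140.77741564  85.03613549] [249.63324656 138.33203274]
meas [196.97390747 216.16804504] [ 64.01342106 134.82288551] 92.34068298339844 [129.5 185.5] [262.5 248.5]
```

carry_out(
  steps=[
    {"travel": [1,2.5,-3],"turn": [0,0,0],"fingers": 0},
    {"travel": [1,2.5,-7],"turn": [0,0,0],"fingers": 0},
    {"travel": [1,2.5,-11],"turn": [0,0,0],"fingers": 0},
    {"travel": [1,2.5,-14],"turn": [0,0,0],"fingers": 0},
    {"travel": [1,2.5,-14],"turn": [0,0,0],"fingers": 0},
  ],
)

```text
clock: 6.95
tcp_pos: [0.5359, 0.1901, 0.1364]
eef_rot: [0.0, 0.999, -0.039, -0.002]
contact_force: [0.5, 0.7, -4.8]
opening: 0.023
```

```bash
python3 - <<'E'
from h import *
st()
c=snap('scene','scene5');st()
f=lambda im,x,y,w,s:cv2.resize(im[y:y+w,x:x+w,::-1],(w*s,w*s),interpolation=cv2.INTER_CUBIC)
cv2.imwrite('pics/z6.png',f(c['frame'],265,140,56,10))
E
```

```text
t 6.95 tcp [0.5359 0.1901 0.1364] xyaw -4.51 z [-5.e-03  1.e-04 -1.e+00] F [ 0.5  0.7 -4.8] M [-0.01 -0.05 -0.02] op 0.023 j [0.26 0.33 1.85 0.   0.97 1.91]
t 7.0 tcp [0.5361 0.1902 0.1367] xyaw -4.51 z [-4.4e-03  3.0e-04 -1.0e+00] F [-0.2  0.1 -4.1] M [-0.03  0.04 -0.01] op 0.0226 j [0.26 0.33 1.85 0.   0.97 1.91]
```

View pics/z6.png

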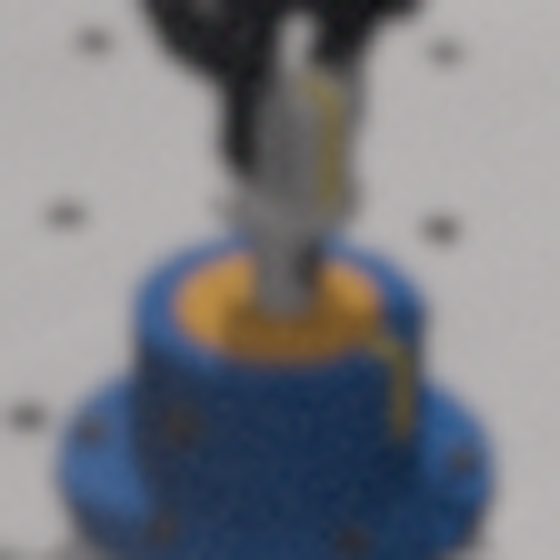

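The nose, at about (286,305) in the enlarged view, stands over the hub centre at about (281,305). I'll shift 1 mm back and enter the bore.

carry_out(
  steps=[
    {"travel": [-0.5,-1,-2],"turn": [0,0,0],"fingers": 0},
    {"travel": [-0.5,-1,-4],"turn": [0,0,0],"fingers": 0},
    {"travel": [-0.5,-1,-6],"turn": [0,0,0],"fingers": 0},
    {"travel": [-0.5,-1,-8],"turn": [0,0,0],"fingers": 0},
    {"travel": [-0.5,-1,-8],"turn": [0,0,0],"fingers": 0},
  ],
)

```text
clock: 7.62
tcp_pos: [0.5355, 0.1891, 0.1284]
eef_rot: [0.0, 0.999, -0.039, -0.002]
contact_force: [0.6, -0.6, -4.7]
opening: 0.023
```

```bash
python3 -c "
from h import *
st()"
```

```text
t 7.625 tcp [0.5355 0.1891 0.1284] xyaw -4.52 z [-4.8e-03  1.0e-04 -1.0e+00] F [ 0.6 -0.6 -4.7] M [-0.01  0.   -0.01] op 0.023 j [0.26 0.34 1.85 0.   0.95 1.91]
```

carry_out(
  steps=[
    {"travel": [0,0,-2],"turn": [0,0,0],"fingers": 0},
    {"travel": [0,0,-4],"turn": [0,0,0],"fingers": 0},
    {"travel": [0,0,-6],"turn": [0,0,0],"fingers": 0},
    {"travel": [0,0,-8],"turn": [0,0,0],"fingers": 0},
    {"travel": [0,0,-9],"turn": [0,0,0],"fingers": 0},
    {"travel": [0,0,-9],"turn": [0,0,0],"fingers": 0},
  ],
)

```text
clock: 8.38
tcp_pos: [0.5354, 0.1891, 0.1193]
eef_rot: [0.0, 0.999, -0.039, -0.002]
contact_force: [-0.1, -0.3, -3.8]
opening: 0.0226
```

```bash
python3 - <<'E'
from h import *
st()
c=snap('scene','scene6');st()
f=lambda im,x,y,w,s:cv2.resize(im[y:y+w,x:x+w,::-1],(w*s,w*s),interpolation=cv2.INTER_CUBIC)
cv2.imwrite('pics/z7.png',f(c['frame'],265,140,56,10))
E
```

```text
t 8.375 tcp [0.5354 0.1891 0.1193] xyaw -4.51 z [-0.0049  0.     -1.    ] F [-0.1 -0.3 -3.8] M [-0.1  -0.03 -0.02] op 0.0226 j [0.26 0.35 1.86 0.   0.94 1.91]
t 8.425 tcp [0.5355 0.1891 0.1194] xyaw -4.51 z [-0.0048  0.     -1.    ] F [-0.2 -0.5 -5.3] M [-0.08 -0.01 -0.01] op 0.0228 j [0.26 0.35 1.86 0.   0.94 1.91]
```

View pics/z7.png

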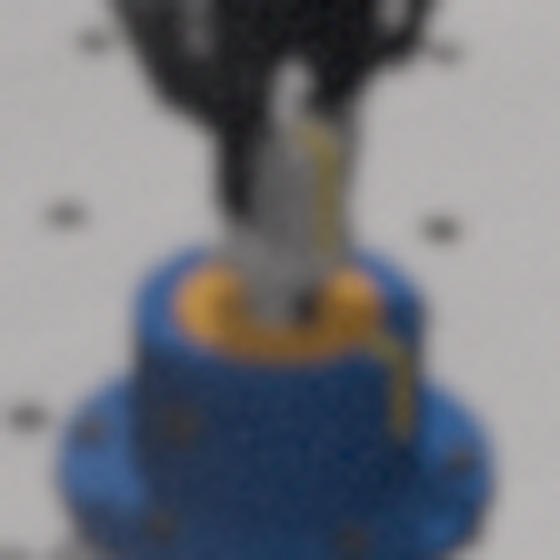

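The pilot is in the bore at about (280,315), with the key's dark end at (300,305) just above the brass and no contact force. Continuing down.

carry_out(
  steps=[
    {"travel": [0,0,-2],"turn": [0,0,0],"fingers": 0},
    {"travel": [0,0,-4],"turn": [0,0,0],"fingers": 0},
    {"travel": [0,0,-5],"turn": [0,0,0],"fingers": 0},
    {"travel": [0,0,-6],"turn": [0,0,0],"fingers": 0},
    {"travel": [0,0,-6],"turn": [0,0,0],"fingers": 0},
  ],
)

```text
clock: 9.05
tcp_pos: [0.5354, 0.1891, 0.1133]
eef_rot: [0.0, 0.999, -0.039, -0.002]
contact_force: [0.4, -0.5, -4.8]
opening: 0.0231
```

```bash
python3 -c "
from h import *
st()"
```

```text
t 9.05 tcp [0.5354 0.1891 0.1133] xyaw -4.51 z [-0.005 -0.    -1.   ] F [ 0.4 -0.5 -4.8] M [-0.11 -0.04  0.01] op 0.0231 j [0.26 0.36 1.86 0.   0.92 1.91]
```

No contact at a collar gap of about 15 mm, so the key is entering the keyway. Continuing to the ejector.

carry_out(
  steps=[
    {"travel": [0,0,-2],"turn": [0,0,0],"fingers": 0},
    {"travel": [0,0,-4],"turn": [0,0,0],"fingers": 0},
    {"travel": [0,0,-6],"turn": [0,0,0],"fingers": 0},
    {"travel": [0,0,-8],"turn": [0,0,0],"fingers": 0},
    {"travel": [0,0,-10],"turn": [0,0,0],"fingers": 0},
    {"travel": [0,0,-10],"turn": [0,0,0],"fingers": 0},
  ],
)

```text
clock: 9.8
tcp_pos: [0.5357, 0.1891, 0.1043]
eef_rot: [0.0, 0.999, -0.039, -0.002]
contact_force: [-2.7, -1.0, 5.1]
opening: 0.0228
```

```bash
python3 -c "
from h import *
st()"
```

```text
t 9.8 tcp [0.5357 0.1891 0.1043] xyaw -4.51 z [-0.0047 -0.     -1.    ] F [-2.7 -1.   5.1] M [-0.25  0.58 -0.06] op 0.0228 j [0.26 0.38 1.86 0.   0.91 1.91]
```

carry_out(
  steps=[
    {"travel": [0,0,-2],"turn": [0,0,0],"fingers": 0},
    {"travel": [0,0,-4],"turn": [0,0,0],"fingers": 0},
    {"travel": [0,0,-5],"turn": [0,0,0],"fingers": 0},
    {"travel": [0,0,-6],"turn": [0,0,0],"fingers": 0},
    {"travel": [0,0,-6],"turn": [0,0,0],"fingers": 0},
  ],
  newtons=110,
)

```text
clock: 10.42
tcp_pos: [0.5358, 0.1891, 0.0998]
eef_rot: [0.0, 0.999, -0.039, -0.002]
contact_force: [-4.1, -1.1, 9.3]
opening: 0.0228
```

```bash
python3 -c "
from h import *
st()"
```

```text
t 10.425 tcp [0.5358 0.1891 0.0998] xyaw -4.5 z [-4.9e-03 -2.0e-04 -1.0e+00] F [-4.1 -1.1  9.3] M [-0.29  0.89  0.01] op 0.0228 j [0.26 0.38 1.86 0.   0.9  1.91]
```

carry_out(
  steps=[
    {"travel": [0,0,-2],"turn": [0,0,0],"fingers": 0},
    {"travel": [0,0,-4],"turn": [0,0,0],"fingers": 0},
    {"travel": [0,0,-4],"turn": [0,0,0],"fingers": 0},
    {"travel": [0,0,-4],"turn": [0,0,0],"fingers": 0},
  ],
)

```text
clock: 10.92
tcp_pos: [0.5359, 0.1892, 0.0991]
eef_rot: [0.0, 0.999, -0.039, -0.003]
contact_force: [-7.4, -3.1, 18.5]
opening: 0.0227
```

```bash
python3 -c "
from h import *
st()"
```

```text
t 10.925 tcp [0.5359 0.1892 0.0991] xyaw -4.5 z [-5.7e-03 -5.0e-04 -1.0e+00] F [-7.4 -3.1 18.5] M [-0.49  1.5   0.01] op 0.0227 j [0.26 0.39 1.86 0.   0.9  1.91]
```

Force is now rising without travel, which suggests seating. There is some side load, so I'll relieve it and push slightly more to confirm.

carry_out(
  steps=[
    {"travel": [-1,-0.5,-4],"turn": [0,0,0],"fingers": 0},
    {"travel": [-1,-0.5,-5],"turn": [0,0,0],"fingers": 0},
    {"travel": [-1,-0.5,-6],"turn": [0,0,0],"fingers": 0},
    {"travel": [-1,-0.5,-6],"turn": [0,0,0],"fingers": 0},
  ],
)

```text
clock: 11.42
tcp_pos: [0.5359, 0.1892, 0.099]
eef_rot: [0.0, 0.999, -0.039, -0.003]
contact_force: [-11.8, -3.5, 29.0]
opening: 0.0226
```

```bash
python3 - <<'E'
from h import *
st()
c=snap('scene','scene8');d=snap('top','top8');st()
f=lambda im,x,y,w,s:cv2.resize(im[y:y+w,x:x+w,::-1],(w*s,w*s),interpolation=cv2.INTER_CUBIC)
cv2.imwrite('pics/z8.png',f(c['frame'],265,140,56,10))
E
```

```text
t 11.425 tcp [0.5359 0.1892 0.099 ] xyaw -4.48 z [-5.2e-03 -2.0e-04 -1.0e+00] F [-11.8  -3.5  29. ] M [-0.63  2.1  -0.02] op 0.0226 j [0.26 0.39 1.86 0.   0.9  1.91]
t 11.525 tcp [0.5359 0.1892 0.099 ] xyaw -4.49 z [-5.2e-03 -2.0e-04 -1.0e+00] F [-12.4  -3.5  29.8] M [-0.6   2.08  0.01] op 0.0226 j [0.26 0.39 1.86 0.   0.9  1.91]
```

View pics/z8.png

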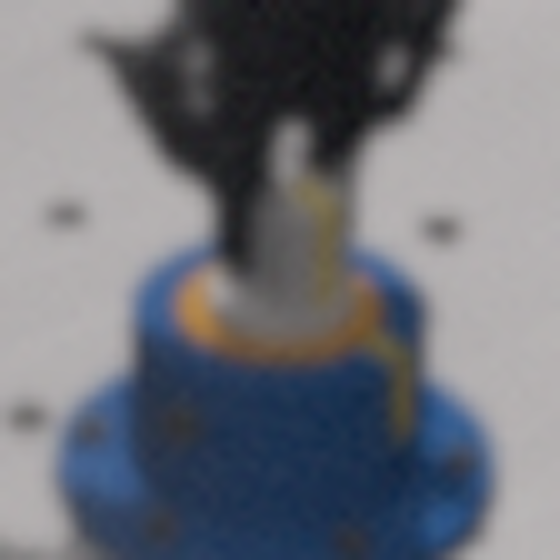

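View pics/scene8.png

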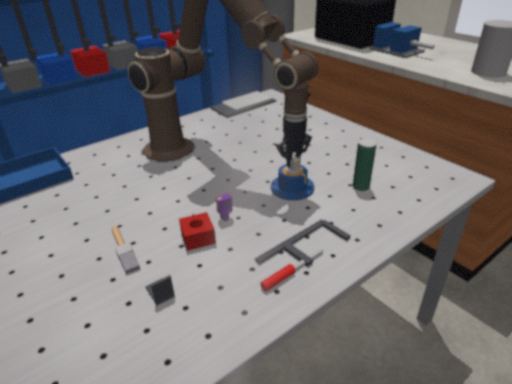

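```bash
python3 -c "
from h import *
for i in range(4): robot.read_camera('top')
st();print(robot.job_done());st()"
```

```text
t 11.725 tcp [0.5359 0.1892 0.099 ] xyaw -4.48 z [-5.2e-03 -2.0e-04 -1.0e+00] F [-11.   -3.   30.4] M [-0.65  2.11  0.02] op 0.0226 j [0.26 0.39 1.86 0.   0.9  1.91]
the job is handed in; nothing more can be done
None
the job is handed in; nothing more can be done
```

I lifted the arbor out of the red block and put it into the hub. The collar is home as far as my checks show, but the hand-in gave no verdict. I read the keyway direction from the top view (about -4.5° in the world frame) and turned the arbor to match. The key dropped in without any searching. I then pushed against the ejector and handed in at about 11.7 s, still gripping at 110 N and pressing down.

**Seating:** In the last call the TCP stayed at z = 0.099 m while the upward force rose from 18 to 30 N. My prediction for the collar being home was 0.0989 m. The camera shows the collar flat on the brass.

**Alignment and grip:** The tool is tilted about 5 mrad. The finger opening reads 22.6 mm against the 24 mm head; it read 22.9 mm when I first gripped.

**Bystanders:** All four looked undisturbed in the last picture, judged by eye only.

**Doubtful points:**
- **Side force:** about 12 N of side force remains from pushing down. My 1 mm correction did not relieve it, but the pose held steady.
- **Not measured directly:** I had no direct reading of the ejector travel or of the gap under the collar. I judged both from the tool height, the force and the picture.

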